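# Tighten a keg coupler's union nut with a break-over torque wrench

### The arm

A 6-joint arm with a two-finger parallel gripper is mounted at the origin on the work surface. World frame = base frame: x ahead of the robot, y to its left, z up, the work surface at z = 0. Lengths are in m, angles in rad, forces in N, time in s.
With the tool pointing down it reaches from about 0.3 to 0.775 m from the base axis. Payload 14.6 kg.
Tool frame: the origin (TCP) lies at the very end of the fingers, on their centre line; the grasp point (between the pads) lies 19 mm behind it; z points along the fingers, x is the direction in which the jaws open and shut, and the axes are right-handed (so a half turn about z gives the same grasp; the last joint's range is limited). The gripper opens to 94 mm and grips with 3 to 60 N. Pads are 16 mm wide; open, the fingers measure 119 mm over their backs; the gripper's body (75 mm by 177 mm) begins 78 mm behind the grasp point.
Start: joints at [1.283, 0.3, 1.521, -0, 1.321, -0.067], TCP at [0.12, 0.537, 0.205] pointing down, gripper open.
Joint ranges: [-3.03, 3.03], [-0.79, 2.21], [0.23, 2.52], [-1.04, 4.18], [0, 3.07], [-2.55, 2.55]. Speed limits (rad/s): [2.22, 2.22, 2.57, 3.14, 3.14, 3.14].

### API

Orientations are given as [roll, pitch, yaw] about the fixed x, y, z axes, in that order (R = Rz(yaw) Ry(pitch) Rx(roll)).
In Python, from station import ctrl gives the robot as it stands.
- The arm moves only by the shell command python3 -m inch 'ROWS' [FORCE]. ROWS is JSON, one flat list of numbers, 7 for each row, row after row: the shift along the tool's x, y, z in cm, then the turn, a rotation vector about the tool's x, y, z in rad, then the opening, from 0 (shut) to 1 (fully open). In form: [tx, ty, tz, wx, wy, wz, claw, tx, ty, tz, wx, wy, wz, claw, ...]. A call has 1 to 20 rows; each row shifts and turns the commanded pose from where the row before left it, along the tool's axes as they then stand; what a row does not reach is not made up. A row lasts 1/8 s, in which the tool goes at most 62.5 mm and 10.7 degrees, less where a joint would pass 70% of its speed; a pose out of reach is approached as far as the arm can. A call is refused whole if a number of a shift passes 6.25 or a number of a turn 0.188, either way. A call with a gripper value outside its range is refused whole. The fingers move at their own pace and stop on an object; FORCE is the grip in N (left out, the last holds). Time passes only in rows, so rows that do not move let the fingers close. It gives the time, the measured TCP pose, the force and the opening at its end, in the units of the state.
- ctrl.get_obs(): the state, without advancing time (a new reading comes with each control period).
- ctrl.camera(name): name is "scene" or "top"; returns (picture, depth): 420x560x3 uint8, red, green, blue; 420x560 float32, m along the optical axis (not along the pixel's ray), 0 where there is no reading.
- ctrl.camera_params(name): a dict with "vertical_fov" (degrees; the focal length in pixels is half the picture's height over the tangent of half this angle, whatever the lens; pixels are square), "cx", "cy" (the principal point, pixels), "distortion" ([k1, k2, p1, p2, k3] as OpenCV has them; the pictures are not rectified), "camera_from_world" (4x4, takes a point from world to camera coordinates). Camera axes: x right, y down, z forward; pixel columns grow to the right and rows downward; lengths in m; the calibration is good to about 2 mm. A picture is of the moment at which its call begins. camera_params takes no time and is no camera call.
- ctrl.hand_in(): hands the job in, once; it reports no verdict.
Trained networks look in the newest picture that a camera, given by its name, has taken for a name from the list of things; names that differ only in an ending like _2 or _b are one class to them, and where a whole thing is asked for, a point or a joint stands for the part that bears it (a point fixed in the world has none). Each returns a list of dicts, best first, with "score" (0 to 1); they miss things now and then, are a little off and sometimes report something else, mostly with a low value. They report only what shows in the picture. A call takes as long as a camera call.
- ctrl.spot_in(camera, label): "bbox" ([centre column, centre row, width, height] in pixels, round what is visible of it).
- ctrl.place_of(camera, label): "centre" ([column, row] in pixels: a listed point, or the origin of a listed thing).
The state is a dict: "time_s": time; "qpos": joint angles; "joint_vel": joint speeds; "tau": joint torques, N m; "ee_pos": TCP position; "eef_rot": TCP orientation; "force": force on the tool from outside, world axes, zero at the start; "moment": the same for the moment, N m; "grip_width": finger opening in m.
Only numpy, scipy, OpenCV 4.12 (cv2) and the standard library are available. Lean on these libraries where they do the work, as an engineer would, in place of code of your own. Each camera call takes 0.05 s, during which the arm holds its last target. There are 200 camera calls.

### The job

The brass union nut on top of the keg coupler is only hand-tight: take the torque wrench from the grey mat, put its ring fully down over the nut without forcing it, and tighten clockwise until the wrench's breakaway joint gives. Stop there; do not pull on to the joint's end stop. Then ease off, lift the ring straight off, again without forcing it, and lay the wrench flat back on the mat, leaving the bottles and the washer tub where they are.

Things in the scene. Friction and masses are not known exactly. Their poses are not given: they have to be found in the camera images.
- wrench: Break-over torque wrench: steel, black grip, 257 mm long, 0.39 kg (varies by a fifth), balanced some 70 mm from grip towards the ring. From its end: flat-sided grip 100 mm long, 24 wide, 22 high; 18 mm round tube; fork 26 wide, 22 high, holding the pin of the short ring head. Origin on its underside below grip; x along the handle to the ring, z up. Use it this side up: the joint gives one way only.
- grip (a point): Middle of the wrench's black grip, 11 mm above its underside, axes as wrench. From here along x the pin of the breakaway joint is 136 mm away and the ring's centre 170 mm (joint straight).
- ring (a point): Centre of the wrench's ring end, halfway through its 14 mm thickness and level with grip: a closed ring 51 mm across outside with a six-sided through hole 33.6 mm across flats, carried by the ring head, 34 mm from its pin. x from the pin out through the ring's centre and a corner of the hole, z up through the hole.
- breakaway (a joint): Fold of the handle about the pin, rad: 0 straight, growing as the handle folds clockwise (from above) against the ring head. A spring keeps it at 0 until about 2.1 N m acts on the nut (12 N at the grip, more if the hand keeps the handle from swinging); then it gives and folds at nearly steady force up to a hard end stop at 0.35, past which the wrench is rigid and overtightens. Let off, it springs back to 0.
- nut (a point): On the brass nut's axis, at the top of its flange (43 mm across, 3 mm thick), 131 mm above the table; the ring rests there when fully down, its centre 7 mm above this point. Hexagon 32 mm across flats, 12 mm high, with a 2 mm narrower top. A steel hose tail, 16 mm across at most, rises from it to 38 mm above this point; the ring goes over it. x through a corner (turns with the nut), z up.
- union_nut (a joint): How far the nut is screwed down, rad, growing clockwise from above. Starts hand-tight at 0 to 0.3; takes about 1.1 N m to turn at 0 and 1.25 N m more per rad; stays where left; overtight at 1.5. The ring goes on when its x and the nut's differ by a multiple of 60 degrees; once on it has 0.8 mm play each side and turns some 0.1 rad freely either way.
- coupler: Keg coupler locked on a service socket that is bolted to the bench (fixed): base plate 120 x 120 x 8 mm, round body 44 to 78 mm across up to 116 mm high, then thread and nut. Origin in the centre of the plate's underside. x along its black locking lever, which reaches 166 mm out, top 86 mm above the table; a gas inlet reaches 74 mm out to -y, top 98 mm above the table.
- mat: Grey rubber mat, fixed flat on the bench, 340 mm along its x, 170 mm along its y, 3 mm thick; origin in the centre of its underside. The wrench lies on it at the start, ring end towards the mat's +x.
- bottle_a: Full brown beer bottle, standing, 61 mm across, 229 mm high; origin in the centre of its underside. Leave it.
- bottle_b: Second bottle, the same. Leave it.
- washer_tub: White open tub of washers, 90 x 70 x 35 mm; origin in the centre of its underside. Leave it.

How it is judged:
By the outcome, as a careful person would: the job done as asked, in the order asked, and still so for the second after the job is handed in, with the robot touching nothing.
It also fails if it takes over 72 s, if anything falls off the work surface, if the arm or the gripper's body presses on something with over 40 N, if the wrist force passes 120 N, or if a joint passes its speed limit or range.

## Working session

There is one attempt and no reset: what is moved stays moved. The work goes in short steps, Python scripts to look and compute and a shell command to move; the robot and the scene stay as the last step left them, time stands still between calls to the robot, and variables do not carry over. Pictures are saved under pics/ and viewed, about 8 in all and at most 12, crops included, and the job is handed in when it is done.

```bash
ls; mkdir -p pics
cat > h.py <<'E'
import numpy as np, cv2
from station import ctrl
from scipy.spatial.transform import Rotation as R
def K(n):
    p=ctrl.camera_params(n); f=210/np.tan(np.radians(p["vertical_fov"])/2)
    return np.array([[f,0,p["cx"]],[0,f,p["cy"]],[0,0,1]]),np.array(p["distortion"]),np.array(p["camera_from_world"])
def ray(n,px):
    k,d,T=K(n); u=cv2.undistortPoints(np.array(px,float).reshape(-1,1,2),k,d).reshape(-1,2)
    v=np.c_[u,np.ones(len(u))]; return -T[:3,:3].T@T[:3,3], v@T[:3,:3]
def onz(n,px,z):
    o,v=ray(n,px); return o+v*((z-o[2])/v[:,2])[:,None]
def proj(n,P):
    k,d,T=K(n); return cv2.projectPoints(np.array(P,float).reshape(-1,3),cv2.Rodrigues(T[:3,:3])[0],T[:3,3],k,d)[0].reshape(-1,2)
def cloud(n,dep):
    k,d,T=K(n); r,c=np.mgrid[:420,:560]; o,v=ray(n,np.c_[c.ravel(),r.ravel()])
    P=(o+v*dep.ravel()[:,None]).reshape(420,560,3); P[dep==0]=np.nan; return P
def tri(px1,px2,a="scene",b="top"):
    o1,v1=ray(a,px1);o2,v2=ray(b,px2);v1=v1[0];v2=v2[0]
    s=np.linalg.lstsq(np.c_[v1,-v2],o2-o1,rcond=None)[0]; A=o1+s[0]*v1;B=o2+s[1]*v2
    return (A+B)/2,np.linalg.norm(A-B)
def save(n,f,im,box=None,s=1):
    if box: im=im[box[1]:box[3],box[0]:box[2]]
    cv2.imwrite(f"pics/{f}.png",cv2.resize(im[:,:,::-1],None,fx=s,fy=s,interpolation=cv2.INTER_CUBIC))
E
python3 - <<'E'
from h import *
s={}
for n in("scene","top"):
    im,d=ctrl.camera(n); s[n]=im; s[n+"d"]=d
    save(n,n+"0",im)
    print(n,K(n)[2].round(3).tolist(),K(n)[0][0,0])
    for l in("wrench","grip","ring","breakaway","nut","union_nut","coupler","mat","bottle_a","washer_tub"):
        try: print(l,[(round(x["score"],2),np.round(x["centre"],1).tolist()) for x in ctrl.place_of(n,l)][:3])
        except Exception as e: print(l,e)
np.savez("s0.npz",**s)
cv2.imwrite("pics/both0.png",cv2.resize(np.vstack([s["scene"],s["top"]])[:,:,::-1],None,fx=.71,fy=.71))
E
```

```text
pics
scene [[0.845, 0.535, 0.001, -0.537], [0.331, -0.521, -0.787, -0.076], [-0.421, 0.665, -0.617, 1.579], [0.0, 0.0, 0.0, 1.0]] 495.967105944213
wrench [(0.59, [198.1, 285.0])]
grip [(0.97, [196.5, 280.5])]
ring [(0.75, [256.2, 305.4]), (0.56, [199.1, 281.2])]
breakaway it knows: bottle, coupler, grip, mat, nut, ring, washer_tub, wrench
nut [(0.71, [289.0, 175.6])]
union_nut it knows: bottle, coupler, grip, mat, nut, ring, washer_tub, wrench
coupler [(0.55, [286.2, 212.3])]
mat [(0.66, [213.6, 293.1])]
bottle_a [(0.69, [290.0, 164.8]), (0.59, [353.1, 186.1])]
washer_tub [(0.82, [314.8, 280.3])]
top [[-0.024, -1.0, 0.008, 0.088], [-0.987, 0.023, -0.159, 0.619], [0.159, -0.011, -0.987, 0.907], [0.0, 0.0, 0.0, 1.0]] 392.78259893785787
wrench []
grip [(0.62, [374.9, 182.2]), (0.59, [386.5, 249.1]), (0.48, [380.4, 232.3])]
ring [(0.5, [376.5, 182.5])]
breakaway it knows: bottle, coupler, grip, mat, nut, ring, washer_tub, wrench
nut [(0.53, [228.0, 235.1])]
union_nut it knows: bottle, coupler, grip, mat, nut, ring, washer_tub, wrench
coupler [(0.78, [234.9, 238.8])]
mat [(0.8, [382.7, 231.5])]
bottle_a [(0.97, [150.3, 200.0]), (0.79, [145.3, 288.7])]
washer_tub [(0.58, [310.8, 155.5])]
```

View pics/scene0.png

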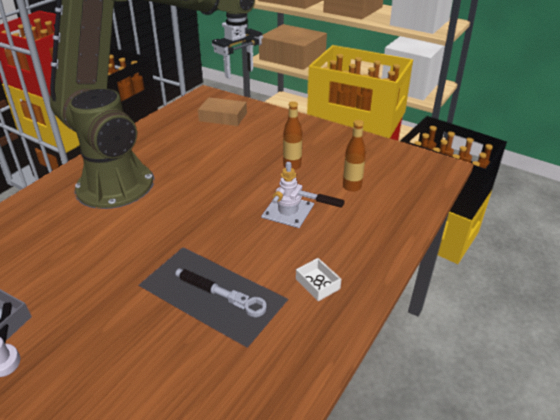

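View pics/top0.png

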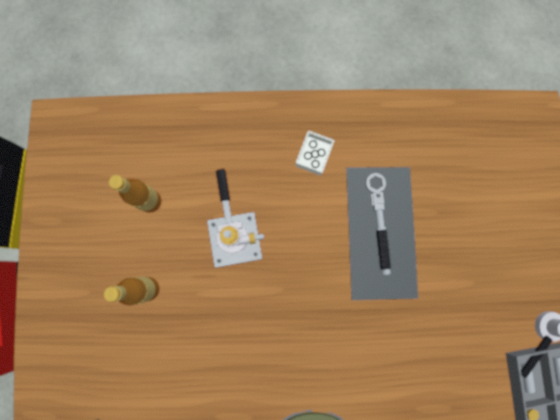

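Run:
```python
from h import *
print("grip",onz("scene",[196.5,280.5],.014),onz("top",[[386.5,249.1],[380.4,232.3]],.014))
print("ring",onz("scene",[256.2,305.4],.014),onz("top",[376.5,182.5],.014))
print("nut",tri([289,175.6],[228,235.1]),onz("scene",[289,175.6],.131),onz("top",[228,235.1],.131))
print("coup",onz("scene",[286.2,212.3],0),onz("top",[234.9,238.8],0))
print("mat",onz("scene",[213.6,293.1],0),onz("top",[382.7,231.5],0))
print("bot",onz("top",[[150.3,200],[145.3,288.7]],0),"tub",onz("scene",[314.8,280.3],0),onz("top",[310.8,155.5],0))
print(ctrl.get_obs())
```

```text
grip [[ 0.51225548 -0.19042159  0.014     ]] [[ 0.51212307 -0.20113152  0.014     ]
 [ 0.55474871 -0.18825927  0.014     ]]
ring [[ 0.68315552 -0.17666879  0.014     ]] [[ 0.68322725 -0.18663491  0.014     ]]
nut (array([0.54881881, 0.18374944, 0.12607585]), np.float64(0.004761807499234658)) [[0.55416857 0.17939907 0.131     ]] [[0.54644901 0.18175613 0.131     ]]
coup [[0.54868288 0.17563388 0.        ]] [[0.54848274 0.17909638 0.        ]]
mat [[ 0.56535458 -0.19102543  0.        ]] [[ 0.55787097 -0.1982578   0.        ]]
bot [[0.65332069 0.39766483 0.        ]
 [0.42782487 0.40550085 0.        ]] tub [[ 0.75432085 -0.01954428  0.        ]] [[ 0.76233225 -0.02144699  0.        ]]
{'time_s': 0.9, 'qpos': array([ 1.28338329e+00,  2.99896192e-01,  1.52101271e+00, -1.17183914e-05,
        1.32069032e+00, -6.66134050e-02]), 'joint_vel': array([-0.00051922,  0.00072299, -0.00014256,  0.00043233, -0.00039918,
       -0.00117506]), 'tau': array([-4.17453834e-03, -5.31673443e+01, -3.52911901e+01,  7.07114465e-02,
        2.12307391e-02, -8.59533543e-06]), 'ee_pos': array([0.12046492, 0.53663235, 0.20544229]), 'eef_rot': array([3.14158176e+00, 7.31365083e-06, 1.34999960e+00]), 'force': array([0.50530367, 0.34475121, 0.25250015]), 'moment': array([-0.05190666,  0.03531203,  0.05851613]), 'grip_width': 0.09368379019760802}
```

Scene view: the wrench lies on the mat with its grip near (197,281) and ring near (256,305), and the nut is near (289,175). Top view: ring (376,182), grip (385,250), nut (229,235). Next I'll refine the poses with depth clouds.

Run:
```python
from h import *
s=np.load("s0.npz")
for n in("top","scene"):
    P=cloud(n,s[n+"d"]); z=P[...,2]
    reg=(abs(P[...,0]-.56)<.2)&(abs(P[...,1]+.195)<.11)
    print(n,"mat z",np.nanmedian(z[reg]), "table z",np.nanmedian(z[(abs(P[...,0]-.56)<.1)&(abs(P[...,1]+.03)<.03)]))
    W=P[reg&(z>.012)&(z<.05)]; c=W.mean(0); u=np.linalg.svd(W[:,:2]-c[:2],full_matrices=False)[2][0]; u*=np.sign(u[0])
    t=(W[:,:2]-c[:2])@u
    print(len(W),c,"yaw",np.degrees(np.arctan2(u[1],u[0])),"ends",c[:2]+u*t.min(),c[:2]+u*t.max(),np.ptp(t))
    g=s[n].max(2)<60; G=P[reg&g&(z>.012)&(z<.05)]; print("grip dark",len(G),G.mean(0),G.min(0),G.max(0))
    N=(abs(P[...,0]-.55)<.03)&(abs(P[...,1]-.18)<.03)
    for a,b in((.128,.138),(.138,.15),(.15,.18)):
        Q=P[N&(z>a)&(z<b)]; print(a,len(Q),Q.mean(0) if len(Q) else '',Q.min(0) if len(Q) else '',Q.max(0) if len(Q) else '')
a=cv2.resize(s["top"][215:260,205:265],None,fx=12,fy=12,interpolation=cv2.INTER_CUBIC)[:540,:400+0]
b=cv2.resize(s["scene"][150:230,255:325],None,fx=6.75,fy=6.75,interpolation=cv2.INTER_CUBIC)[:540,:400]
cv2.imwrite("pics/nut1.png",np.hstack([a,b])[:,:,::-1])
```

```text
top mat z 0.002318101058555899 table z 2.5553719195658964e-05
979 [ 0.57598501 -0.18724325  0.02289474] yaw 2.8001495009563673 ends [ 0.44991945 -0.19340922] [ 0.70752383 -0.18080959] 0.2579123259829299
grip dark 329 [ 0.51103596 -0.18881554  0.02383438] [ 0.46558324 -0.20220407  0.01224511] [ 0.55752411 -0.17736552  0.02998773]
0.128 95 [0.54424941 0.17713291 0.13127483] [0.5265667  0.15953589 0.12872361] [0.56667812 0.19962956 0.13691539]
0.138 146 [0.5466384  0.17889596 0.14434072] [0.53033662 0.16272582 0.13838712] [0.56541844 0.19594186 0.14847959]
0.15 47 [0.54678834 0.17912446 0.16685778] [0.53960605 0.17230514 0.15560752] [0.55437316 0.18643648 0.17158302]
scene mat z 0.0028350769862432457 table z 0.0005539957405791274
917 [ 0.59050433 -0.18989954  0.02201273] yaw 3.3650247115461793 ends [ 0.45338809 -0.19796175] [ 0.70996164 -0.18287564] 0.25701668669000005
grip dark 327 [ 0.51566519 -0.19454331  0.02309699] [ 0.46582541 -0.20606256  0.01212641] [ 0.5617292  -0.17729051  0.02891825]
0.128 57 [0.55528226 0.17228622 0.1328456 ] [0.52745069 0.15546667 0.12842049] [0.5721898  0.19786743 0.13755708]
0.138 77 [0.55324674 0.17645413 0.14438863] [0.53406913 0.16082786 0.13842984] [0.56849484 0.19780775 0.1495783 ]
0.15 43 [0.55116674 0.18011963 0.16284221] [0.54198428 0.1735712  0.15036466] [0.55873186 0.18850508 0.17240333]
```

View pics/nut1.png

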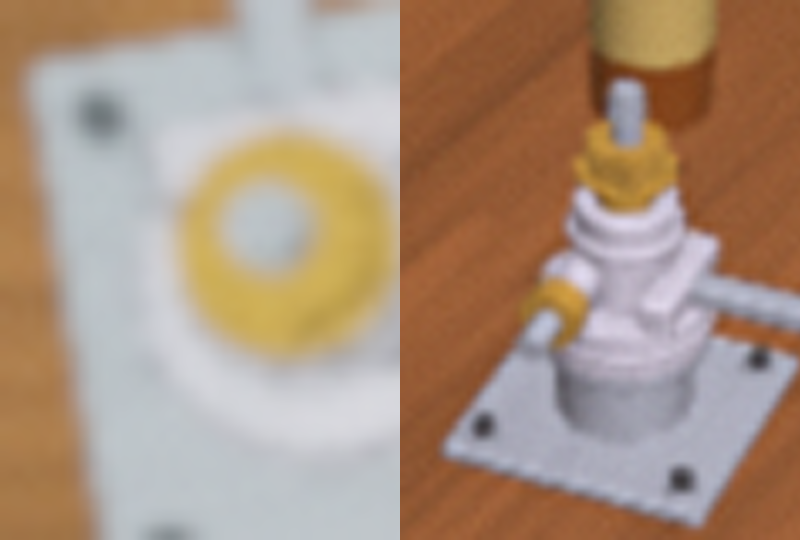

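The nut crop shows the hose tail top, the hex and the flange. The cameras differ by about 4 mm, so I'll average them. The wrench yaw is about 3°. First I turn and then travel over the grip, +25 mm towards the ring to cut sag.

```bash
python3 -m inch '[0,0,0,0,0,0.179,1, 0,0,0,0,0,0.179,1, 0,0,0,0,0,0.179,1, 0,0,0,0,0,0.179,1, 0,0,0,0,0,0.179,1, 0,0,0,0,0,0.179,1, 0,0,0,0,0,0.179,1, 0,0,0,0,0,0.179,1, 0,0,0,0,0,0.179,1, 0,0,0,0,0,0.179,1, 0,0,0,0,0,0.179,1, 0,0,0,0,0,0.179,1, 0,0,0,0,0,0.179,1, 0,0,0,0,0,0.179,1, 0,0,0,0,0,0.179,1, 0,0,0,0,0,0.179,1]'
python3 -m inch '[5,-2.5,0,0,0,0,1, 5,-2.5,0,0,0,0,1, 5,-2.5,0,0,0,0,1, 5,-2.5,0,0,0,0,1, 5,-2.5,0,0,0,0,1, 5,-2.5,0,0,0,0,1, 5,-2.5,0,0,0,0,1, 5,-2.5,0,0,0,0,1, 5,-2.5,0,0,0,0,1, 5,-2.5,0,0,0,0,1, 5,-2.5,0,0,0,0,1, 5,-2.5,0,0,0,0,1, 5,-2.5,0,0,0,0,1, 5,-2.5,0,0,0,0,1, 5,-2.5,0,0,0,0,1, 0,0,0,0,0,0,0.6]'
```

```text
time_s: 2.9
ee_pos: [0.1724, 0.5138, 0.2018]
eef_rot: [3.087, 0.037, -1.425]
force: [0.2, 0.5, 0.4]
grip_width: 0.0936
time_s: 4.9
ee_pos: [0.6514, -0.1768, 0.1525]
eef_rot: [3.086, 0.037, -1.43]
force: [-0.8, 0.7, 0.2]
grip_width: 0.0871
```

The last joint hit its range during the turn, which left a tilt. I'll correct it from here with a helper that computes the tool-frame shift and turn.

```bash
cat >> h.py <<'E'
def to(p,yaw):
    "shift (tool axes now, cm) and rotvec to reach TCP p with tool down and yaw in deg"
    o=ctrl.get_obs(); A=R.from_euler("xyz",o["eef_rot"]); B=R.from_euler("xyz",[np.pi,0,np.radians(yaw)])
    print("q",o["qpos"].round(2),"t",round(o["time_s"],2),"shift cm",(A.inv().apply(np.array(p)-o["ee_pos"])*100).round(2),"turn",(A.inv()*B).as_rotvec().round(4))
E
python3 -c "
from h import *
to([.538,-.191,.1525],-86.8)"
```

```text
q [-0.32  0.67  1.11  0.01  1.43  1.11] t 4.9 shift cm [-0.18 11.41  0.64] turn [0.0573 0.0341 0.086 ]
```

```bash
python3 -m inch '[-0.1,5.7,0.32,0,0,0,0.6, -0.1,5.7,0.32,0,0,0,0.6, 0,0,0,0.0573,0.0341,0.086,0.6, 0,0,0,0,0,0,0.6]'
python3 - <<'E'
from h import *
to([.538,-.191,.05],-86.8)
# check jaw/wrench in both cameras
for n in("top","scene"):
    im,d=ctrl.camera(n); save(n,n+"1",im,None,1); np.savez("s1"+n,im=im,d=d)
    P=cloud(n,d); z=P[...,2]
    W=P[(abs(P[...,0]-.48)<.025)&(abs(P[...,1]+.195)<.04)&(z>.014)&(z<.04)]; print(n,len(W),W.mean(0),W.min(0),W.max(0))
E
```

```text
time_s: 5.4
ee_pos: [0.5372, -0.1876, 0.1553]
eef_rot: [-3.139, -0.001, -1.511]
force: [0.7, -0.9, -0.5]
grip_width: 0.0566
q [-0.4   0.38  1.53  0.    1.23  1.11] t 5.4 shift cm [ 0.34 -0.03 10.54] turn [-0.0028 -0.0008  0.0038]
top 199 [ 0.48154332 -0.19239896  0.02393736] [ 0.45518592 -0.205889    0.01422393] [ 0.50496604 -0.18082328  0.02917015]
scene 148 [ 0.48148239 -0.19536863  0.0228898 ] [ 0.45548423 -0.20562758  0.01402105] [ 0.50483408 -0.17979677  0.02878664]
```

```bash
python3 -m inch '[0.3,0,4,-0.003,-0.001,0.004,0.6, 0,0,4,0,0,0,0.6, 0,0,4,0,0,0,0.6, 0,0,1.5,0,0,0,0.6, 0,0,0.8,0,0,0,0.6, 0,0,0.5,0,0,0,0.6, 0,0,0,0,0,0,0.6]' 50 && python3 -m inch '[0,0,0,0,0,0,0.1, 0,0,0,0,0,0,0.1, 0,0,0,0,0,0,0.1, 0,0,0,0,0,0,0.1]' 50; python3 -c "
from h import *
to([.538,-.191,.007],-86.8); print(ctrl.get_obs()['force'],ctrl.get_obs()['moment'])"
```

```text
time_s: 6.38
ee_pos: [0.5383, -0.1914, 0.007]
eef_rot: [3.141, 0.0, -1.516]
force: [1.0, -0.3, 0.0]
grip_width: 0.0565
time_s: 6.88
ee_pos: [0.5379, -0.1912, 0.0066]
eef_rot: [3.141, 0.0, -1.516]
force: [-0.8, 0.3, 1.1]
grip_width: 0.024
q [-0.41  0.58  1.62  0.    0.94  1.11] t 6.88 shift cm [-0.02 -0.01 -0.04] turn [ 0.0009  0.0005 -0.0009]
[-0.8294122   0.26324602  1.12076325] [0.00811609 0.20574214 0.01051604]
```

```bash
python3 -m inch '[0,0,0,0,0,0,0.1, 0,0,-1,0,0,0,0.1, 0,0,-4,0,0,0,0.1, 0,0,-5,0,0,0,0.1, 0,0,-5,0,0,0,0.1, 0,0,-5,0,0,0,0.1, 0,0,0,0,0,0,0.1]' 60
python3 - <<'E'
from h import *
o=ctrl.get_obs(); print(o['ee_pos'],o['force'],o['moment'])
for n in("top","scene"):
    im,d=ctrl.camera(n); np.savez("s2"+n,im=im,d=d); save(n,n+"2",im)
    P=cloud(n,d); z=P[...,2]
    W=P[(P[...,0]>.57)&(P[...,0]<.75)&(abs(P[...,1]+.185)<.05)&(z>.12)&(z<.26)]
    c=W.mean(0); A=np.c_[W[:,0]-.65,np.ones(len(W))]
    print(n,len(W),c,W.min(0),W.max(0),"z=",np.linalg.lstsq(A,W[:,2],rcond=None)[0],"y=",np.linalg.lstsq(A,W[:,1],rcond=None)[0])
    Rg=W[W[:,0]>.668]; print("ring z",np.median(Rg[:,2]),"tube z",[np.percentile(W[(W[:,0]>a)&(W[:,0]<a+.02)][:,2],90).round(4) for a in(.59,.61,.63,.65,.67,.69)])
    for l in("ring","grip"): print(l,[(round(x["score"],2),np.round(x["centre"],1).tolist()) for x in ctrl.place_of(n,l)][:2])
E
```

```text
time_s: 7.75
ee_pos: [0.5392, -0.1918, 0.2105]
eef_rot: [-3.137, -0.002, -1.516]
force: [0.5, 1.3, -4.6]
grip_width: 0.0233
[ 0.5391642  -0.19176645  0.21054215] [ 0.46323218  1.31873616 -4.62568541] [-0.01359314  0.33174754  0.01204552]
top 766 [ 0.64742831 -0.1837275   0.22488395] [ 0.57972029 -0.20926322  0.20770184] [ 0.7070379  -0.15861635  0.23351594] z= [-0.03041465  0.22480574] y= [ 0.00351917 -0.18371845]
ring z 0.22416182803090345 tube z [np.float64(0.2279), np.float64(0.2305), np.float64(0.2309), np.float64(0.2297), np.float64(0.2261), np.float64(0.2262)]
ring [(0.52, [404.4, 158.1])]
grip [(0.75, [411.5, 244.1]), (0.72, [147.7, 200.4])]
scene 785 [ 0.64973004 -0.18732562  0.21649619] [ 0.57034923 -0.20861006  0.20033601] [ 0.70940306 -0.15590432  0.22770175] z= [-0.02862011  0.21648847] y= [ 0.05965094 -0.18730951]
ring z 0.21637750845887005 tube z [np.float64(0.2219), np.float64(0.2244), np.float64(0.2246), np.float64(0.2237), np.float64(0.22), np.float64(0.2196)]
ring []
grip [(0.59, [186.9, 218.6])]
```

Run:
```python
from h import *
s=np.load("s0.npz")
for n in("top","scene"):
    P0=cloud(n,s[n+"d"]); P1=cloud(n,np.load("s2%s.npz"%n)["d"])
    r=[]
    for P,lo in((P0,.012),(P1,.2)):
        W=P[(P[...,0]>.45)&(P[...,0]<.75)&(abs(P[...,1]+.185)<.05)&(P[...,2]>lo)&(P[...,2]<lo+.035)]
        r.append(np.array([[np.percentile(w[:,2],80),np.median(w[:,1])] if len(w)>8 else [np.nan]*2 for w in [W[(W[:,0]>a)&(W[:,0]<a+.02)] for a in np.arange(.46,.7,.02)]]))
    print(n,((r[1]-r[0])*1000).round(1).T.tolist())
```

```text
top [[203.6, 203.8, 203.6, nan, nan, nan, 203.9, 203.1, 203.9, 203.4, 203.6, 203.4], [7.3, 5.9, 6.8, nan, nan, nan, 0.8, 1.5, 1.3, 3.1, -0.1, -3.3]]
scene [[196.2, 196.5, 198.7, 204.2, 200.9, 197.2, 198.4, 197.3, 197.6, 197.7, 196.9, 197.0], [-6.8, -7.2, -7.7, 8.4, -4.2, -0.5, -1.5, -3.0, -3.6, -4.1, 3.0, -0.9]]
```

The rise is uniform along the wrench, so there is no sag. Next I fit the nut's hex angle and centre by ray-casting a model against the averaged depth from each camera.

```bash
cat > fit.py <<'E'
from h import *
from scipy.optimize import minimize
def grab(n,k,f):
    I=[];D=[]
    for _ in range(k): a,b=ctrl.camera(n); I.append(a.astype(float)); D.append(np.where(b>0,b,np.nan))
    np.savez(f,im=np.mean(I,0),d=np.nanmedian(D,0),sd=np.nanmedian(np.nanstd(D,0)))
def hit(o,v,planes,disc):   # convex body: planes (n,d): n.x<=d ; disc None or list of (cx,cy,r,z0,z1)
    t0=np.zeros(len(v));t1=np.full(len(v),9.)
    for n,d in planes:
        den=v@n; num=d-o@n; t=num/np.where(abs(den)<1e-9,1e-9,den)
        t0=np.where(den<0,np.maximum(t0,t),t0); t1=np.where(den>0,np.minimum(t1,t),t1)
    return np.where(t0<t1,t0,9.)
def prism(c,ang,af,z0,z1,n=6):
    pl=[(np.array([0,0,1.]),z1),(np.array([0,0,-1.]),-z0)]
    for k in range(n):
        a=ang+np.pi/n+k*2*np.pi/n; u=np.array([np.cos(a),np.sin(a),0]); pl.append((u,u[:2]@c+af/2))
    return pl
def model(o,v,c,ang,dz,ch=.003):
    b=prism(c,ang,.032,.131+dz,.143+dz)
    h=np.tan(0.0)
    for k in range(6):   # chamfer plane: af/2 at z1-ch down to af/2-1mm at z1
        a=ang+np.pi/6+k*np.pi/3; u=np.array([np.cos(a)*ch,np.sin(a)*ch,.001]); p=np.array([c[0]+.016*np.cos(a),c[1]+.016*np.sin(a),.143+dz-ch]); b.append((u,u@p))
    t=hit(o,v,b,None)
    for r,z0,z1 in((.0215,.128,.131),(.0065,.14,.169)): t=np.minimum(t,hit(o,v,prism(c,0,2*r,z0+dz,z1+dz,24),None))
    return t
E
cat > fitnut.py <<'E'
from fit import *
import sys
for n in("top","scene"):
    grab(n,6,f"nut_{n}.npz"); s=np.load(f"nut_{n}.npz"); d=s["d"]; print(n,"noise",s["sd"])
    c0=np.array([.5466,.179]) if n=="top" else np.array([.5505,.1765])
    px=proj(n,[[*c0,.14]])[0]; r,c=np.mgrid[int(px[1])-16:int(px[1])+17,int(px[0])-16:int(px[0])+17]
    o,v=ray(n,np.c_[c.ravel(),r.ravel()]); dd=d[r,c].ravel()
    def cost(x,a,f=1):
        t=model(o,v,x[:2],a,x[2]); h=(t<8)
        e=np.abs(t-dd)*1000; e=np.where(np.isnan(e),0,np.minimum(e,6))
        e=np.where(h,e,np.where(np.isnan(dd),0,4.*((o+v*dd[:,None])[:,2]>.126+x[2])))
        return e.sum()
    for a in range(0,60,5):
        best=min((minimize(cost,[*c0+np.array(q),dz],args=(np.radians(a),),method="Nelder-Mead",options=dict(initial_simplex=np.array([*c0+np.array(q),dz])+np.vstack([np.zeros(3),np.eye(3)*.002]))) for q in((0,0),(.001,-.001)) for dz in(0,.002)),key=lambda m:m.fun)
        print(a,round(best.fun,1),best.x.round(4))
E
python3 fitnut.py
```

```text
top noise 0.0016259431
0 494.6 [0.5472 0.1799 0.0007]
5 456.8 [0.5472 0.1798 0.0008]
10 469.4 [0.5473 0.1798 0.0008]
15 496.0 [0.5469 0.1797 0.0008]
20 536.4 [0.5469 0.1796 0.0008]
25 567.0 [0.5469 0.1795 0.0009]
30 579.1 [0.5473 0.1797 0.0008]
35 583.3 [0.5469 0.1797 0.0008]
40 577.8 [0.5468 0.1796 0.0009]
45 560.4 [0.547  0.1798 0.0008]
50 542.7 [0.5469 0.1796 0.0008]
55 533.1 [0.5473 0.1798 0.0008]
scene noise 0.00314644
0 287.1 [0.5494 0.1826 0.0022]
5 262.8 [0.5495 0.1826 0.0021]
10 257.3 [0.5493 0.1826 0.0022]
15 288.3 [0.5494 0.1825 0.0023]
20 308.3 [0.5493 0.1824 0.0023]
25 317.9 [0.5495 0.1825 0.0021]
30 323.7 [0.5495 0.1825 0.0021]
35 333.2 [0.5495 0.1825 0.0021]
40 329.8 [0.5496 0.1824 0.0021]
45 333.7 [0.5495 0.1826 0.0021]
50 324.4 [0.5495 0.1826 0.002 ]
55 301.8 [0.5494 0.1826 0.0022]fit.py:6: RuntimeWarning: All-NaN slice encountered
  np.savez(f,im=np.mean(I,0),d=np.nanmedian(D,0),sd=np.nanmedian(np.nanstd(D,0)))
  var = nanvar(a, axis=axis, dtype=dtype, out=out, ddof=ddof,
```

Both cameras agree on a hex corner at about 7.5° (mod 60°). Their centre estimates average (0.548, 0.181). I'll use handle yaw 127.5°, which means tool yaw 37.5°.

```bash
python3 -m inch '[0,0,0,0,0,-0.1,0.1, 0,0,0,0,0,-0.18,0.1, 0,0,0,0,0,-0.18,0.1, 0,0,0,0,0,-0.18,0.1, 0,0,0,0,0,-0.18,0.1, 0,0,0,0,0,-0.18,0.1, 0,0,0,0,0,-0.18,0.1, 0,0,0,0,0,-0.18,0.1, 0,0,0,0,0,-0.18,0.1, 0,0,0,0,0,-0.18,0.1, 0,0,0,0,0,-0.18,0.1, 0,0,0,0,0,-0.18,0.1, 0,0,0,0,0,-0.09,0.1, 0,0,0,0,0,0,0.1]' 60; python3 -m inch '[2.4,-1.4,0,0,0,0,0.1, 4.7,-2.9,0,0,0,0,0.1, 4.7,-2.9,0,0,0,0,0.1, 4.7,-2.9,0,0,0,0,0.1, 4.7,-2.9,0,0,0,0,0.1, 2.2,-1.5,0,0,0,0,0.1, 0,0,0,0,0,0,0.1]' 60
python3 -c "
from h import *
to([.6363,.066,.205],37.5)"
```

```text
time_s: 10.4
ee_pos: [0.5382, -0.1914, 0.2065]
eef_rot: [-3.141, 0.0, 0.654]
force: [-0.8, 0.7, -3.8]
grip_width: 0.0234
time_s: 11.28
ee_pos: [0.6357, 0.0679, 0.206]
eef_rot: [-3.14, 0.001, 0.654]
force: [-0.0, -1.1, -4.2]
grip_width: 0.0235
q [ 0.05  0.5   1.24  0.    1.4  -0.61] t 11.28 shift cm [-0.07  0.18  0.1 ] turn [-0.0013  0.0008 -0.0001]
```

```bash
cat > fitring.py <<'E'
from fit import *
import sys,warnings; warnings.filterwarnings("ignore")
L=float(sys.argv[1]); k=int(sys.argv[2])
o_=ctrl.get_obs(); yaw=o_["eef_rot"][2]+np.pi/2; u=np.array([np.cos(yaw),np.sin(yaw)]); w=np.array([-u[1],u[0]])
c0=o_["ee_pos"][:2]+L*u; zc=o_["ee_pos"][2]+.0074; print("expect",c0.round(4),"zc",zc.round(4),"yaw",np.degrees(yaw).round(1))
NUT=dict(top=np.array([.5472,.1798]),scene=np.array([.5494,.1826])); NZ=dict(top=.0008,scene=.0021); S=[]
for n in("top","scene"):
    grab(n,k,f"ring_{n}.npz"); s=np.load(f"ring_{n}.npz"); d=s["d"]
    px=proj(n,[[*c0,zc]])[0]; r,c=np.mgrid[int(px[1])-22:int(px[1])+23,int(px[0])-22:int(px[0])+23]
    o,v=ray(n,np.c_[c.ravel(),r.ravel()]); dd=d[r,c].ravel(); P=o+v*dd[:,None]
    def cost(x):
        C=x[:2]; z=zc+x[2]
        t=hit(o,v,prism(C,0,.051,z-.007,z+.007,24),None)
        ins=lambda zz:np.all([((o+v*((zz-o[2])/v[:,2])[:,None])[:,:2]-C)@np.array([np.cos(a),np.sin(a)])<.0168 for a in yaw+np.pi/6+np.arange(6)*np.pi/3],0)
        m=(t<8)&~(ins(z+.007)&ins(z-.007))
        # hole-wall hits
        m2=m&ins(z+.007); e=np.minimum(np.abs(t-dd)*1000,8); e[m2]=0
        bg=~m&(P[:,2]>z-.01)&(P[:,2]<z+.009)
        e=np.where(m,e,np.where(bg,5.,0)); back=((P[:,:2]-C)@u<-.012)
        return np.where(back|np.isnan(dd),0 ,e).sum()+0
    b=min((minimize(cost,[*(NUT[n]-np.array([.548,.181])+c0+q),NZ[n]],method="Nelder-Mead",options=dict(initial_simplex=np.array([*(NUT[n]-np.array([.548,.181])+c0+q),NZ[n]])+np.vstack([np.zeros(3),np.eye(3)*.002]))) for q in(0,.0015,-.0015,np.array([.002,-.002]))),key=lambda m:m.fun)
    e=NUT[n]-b.x[:2]; S.append(e); print(n,round(b.fun),b.x.round(4),"nut-ring along",(e@u*1000).round(1),"across(left)",(e@w*1000).round(1),"world mm",(e*1000).round(1))
m=np.mean(S,0); y=yaw-np.pi/2; print("mean world mm",(m*1000).round(1),"tool cm",np.round([100*(m@[np.cos(y),np.sin(y)]),100*(m@[np.sin(y),-np.cos(y)])],3))
im=[np.load(f"ring_{n}.npz")["im"].astype(np.uint8) for n in("top","scene")]
f=[]
for n,i in zip(("top","scene"),im):
    p=proj(n,[[*c0,zc]])[0].astype(int); f.append(cv2.resize(i[p[1]-30:p[1]+31,p[0]-25:p[0]+26],(400,480),interpolation=cv2.INTER_CUBIC))
cv2.imwrite(f"pics/{sys.argv[3]}.png",np.hstack(f)[:,:,::-1])
E
python3 fitring.py .145 4 hover1
```

```text
expect [0.5475 0.1829] zc 0.2134 yaw 127.5
top 246 [ 5.493e-01  1.793e-01 -5.000e-04] nut-ring along 1.7 across(left) 1.3 world mm [-2.1  0.5]
scene 61 [0.5496 0.1828 0.0014] nut-ring along -0.1 across(left) 0.3 world mm [-0.2 -0.2]
mean world mm [-1.1  0.2] tool cm [-0.082 -0.082]
```

View pics/hover1.png

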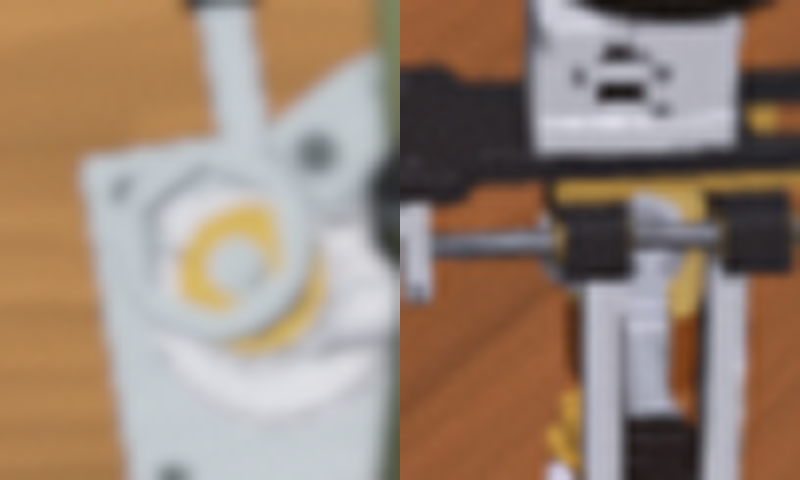

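Top crop: the ring is over the nut with the tail through the hole. In the scene view the gripper hides the ring, so I ignore that estimate. I apply the top correction and lower the ring round the tail to just above the hex.

```bash
python3 -m inch '[-0.14,-0.17,0,0,0,0,0.1, 0,0,2,0,0,0,0.1, 0,0,2,0,0,0,0.1, 0,0,1,0,0,0,0.1, 0,0,0.4,0,0,0,0.1, 0,0,0,0,0,0,0.1]' 60
python3 fitring.py .145 6 hover2; python3 -c "
from h import *
o=ctrl.get_obs(); print(o['ee_pos'],o['force'],o['moment'])"
```

```text
time_s: 12.42
ee_pos: [0.6335, 0.0667, 0.1529]
eef_rot: [-3.141, 0.0, 0.654]
force: [0.5, 0.3, -3.5]
grip_width: 0.0236
expect [0.5453 0.1817] zc 0.1603 yaw 127.5
top 314 [ 0.5473  0.1797 -0.0008] nut-ring along 0.2 across(left) -0.0 world mm [-0.1  0.1]
scene 43 [ 5.489e-01  1.828e-01 -4.000e-04] nut-ring along -0.5 across(left) -0.3 world mm [ 0.5 -0.2]
mean world mm [ 0.2 -0. ] tool cm [0.017 0.017]
[0.63336522 0.06665738 0.15247525] [-0.61647524  0.03652404 -4.75441847] [-0.17676698 -0.08367153 -0.06278916]
```

View pics/hover2.png

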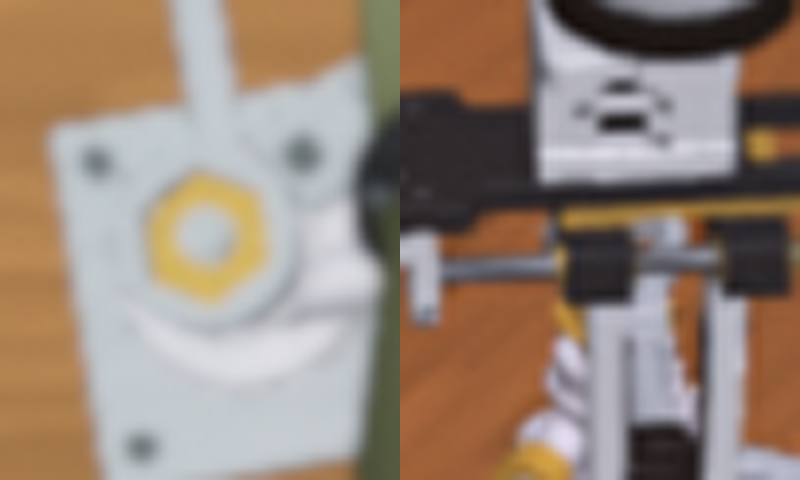

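Centred (about 0.2 mm by the top fit). Lowering gently while watching force.

```bash
python3 -m inch '[0,0,0.4,0,0,0,0.1, 0,0,0.3,0,0,0,0.1, 0,0,0.2,0,0,0,0.1, 0,0,0,0,0,0,0.1]' 60; python3 -m inch '[0,0,0.15,0,0,0,0.1, 0,0,0,0,0,0,0.1]' 60;python3 -m inch '[0,0,0.15,0,0,0,0.1, 0,0,0,0,0,0,0.1]' 60
```

```text
time_s: 13.52
ee_pos: [0.6333, 0.0667, 0.1432]
eef_rot: [-3.14, 0.001, 0.654]
force: [0.3, 0.1, -3.4]
grip_width: 0.0234
time_s: 13.78
ee_pos: [0.6333, 0.0666, 0.1418]
eef_rot: [-3.14, 0.001, 0.654]
force: [-0.4, 0.3, -3.4]
grip_width: 0.0233
time_s: 14.02
ee_pos: [0.6333, 0.0667, 0.1403]
eef_rot: [-3.14, 0.001, 0.654]
force: [0.4, -0.3, -4.4]
grip_width: 0.0236
```

```bash
for i in 1 2; do :; done; python3 -m inch '[0,0,0.2,0,0,0,0.1, 0,0,0,0,0,0,0.1]' 60;python3 -m inch '[0,0,0.2,0,0,0,0.1, 0,0,0,0,0,0,0.1]' 60
```

```text
time_s: 14.28
ee_pos: [0.6333, 0.0666, 0.1382]
eef_rot: [-3.14, 0.001, 0.654]
force: [-0.1, 0.7, -3.9]
grip_width: 0.0235
time_s: 14.52
ee_pos: [0.6333, 0.0667, 0.1362]
eef_rot: [-3.14, 0.001, 0.654]
force: [-0.3, 0.4, -3.7]
grip_width: 0.0233
```

Going on freely; the ring underside is at about 0.1366 m, and fully down is 0.131 m.

```bash
python3 -m inch '[0,0,0.2,0,0,0,0.1, 0,0,0,0,0,0,0.1]' 60;python3 -m inch '[0,0,0.15,0,0,0,0.1, 0,0,0,0,0,0,0.1]' 60; python3 -m inch '[0,0,0.1,0,0,0,0.1, 0,0,0,0,0,0,0.1]' 60;  python3 -m inch '[0,0,0.05,0,0,0,0.1, 0,0,0,0,0,0,0.1]' 60
```

```text
time_s: 14.78
ee_pos: [0.6333, 0.0667, 0.1342]
eef_rot: [-3.14, 0.001, 0.654]
force: [-0.3, -0.4, -3.7]
grip_width: 0.0236
time_s: 15.02
ee_pos: [0.6333, 0.0666, 0.1328]
eef_rot: [-3.14, 0.001, 0.654]
force: [-0.0, 0.1, -4.4]
grip_width: 0.0232
time_s: 15.28
ee_pos: [0.6333, 0.0666, 0.1319]
eef_rot: [-3.141, 0.001, 0.654]
force: [0.6, -0.4, -3.1]
grip_width: 0.0237
time_s: 15.52
ee_pos: [0.6333, 0.0667, 0.1314]
eef_rot: [-3.14, 0.001, 0.654]
force: [0.2, -0.2, -4.1]
grip_width: 0.0236
```

```bash
for k in 1; do python3 -m inch '[0,0,0.05,0,0,0,0.1, 0,0,0,0,0,0,0.1]' 60;python3 -m inch '[0,0,0.05,0,0,0,0.1, 0,0,0,0,0,0,0.1]' 60; python3 -m inch '[0,0,0.05,0,0,0,0.1, 0,0,0,0,0,0,0.1]' 60; done; python3 -c "
from h import *
o=ctrl.get_obs(); print(o['ee_pos'],o['force'],o['moment'])"
```

```text
time_s: 15.78
ee_pos: [0.6334, 0.0667, 0.1309]
eef_rot: [-3.141, 0.001, 0.654]
force: [0.1, 0.6, -3.7]
grip_width: 0.0233
time_s: 16.02
ee_pos: [0.6334, 0.0666, 0.1305]
eef_rot: [-3.141, 0.001, 0.654]
force: [0.4, 0.1, -3.9]
grip_width: 0.0234
time_s: 16.27
ee_pos: [0.6334, 0.0667, 0.13]
eef_rot: [-3.141, 0.0, 0.654]
force: [-0.7, -0.4, -2.5]
grip_width: 0.0236
[0.63337584 0.06665042 0.1300234 ] [-0.71564853 -0.42175546 -2.50172507] [-0.08930944 -0.00412516  0.02530204]
```

The ring is fully down: TCP 0.130 m, contact only 1–2 N. I'll write a load monitor, then turn clockwise about the nut (radius ~143.5 mm) in small steps.

```bash
cat > mon.py <<'E'
from h import *
import json,os
o=ctrl.get_obs(); L=.1435; y=o["eef_rot"][2]+np.pi/2; u=np.array([np.cos(y),np.sin(y)]); w=np.array([-u[1],u[0]])
p=o["ee_pos"][:2]; F=o["force"]; M=o["moment"][2]
if not os.path.exists("nut.json"): json.dump((p+L*u).tolist(),open("nut.json","w"))
N=np.array(json.load(open("nut.json"))); T=lambda l:M+l*(-(u[0]*F[1]-u[1]*F[0]))
pin=p+(L-.034)*u; e=N-pin; b=np.arctan2(e[1],e[0])-y
print(f"t {o['time_s']:.2f} yaw {np.degrees(y):.1f} z {o['ee_pos'][2]:.4f} Fz {F[2]:.1f} Ftan(cw) {-F[:2]@w:.1f}->hand, Frad {F[:2]@u:.1f} Mz {M:.2f} Tnut {T(L):.2f} Tpin {T(L-.034):.2f} Mgrip {T(-.0265):.2f} beta~ {b:.3f} |e| {np.hypot(*e)*1000:.1f} ringoff mm {1000*(p+L*u-N)@u:.1f} {1000*(p+L*u-N)@w:.1f} w {o['grip_width']:.4f}")
E
python3 mon.py; python3 -m inch '[-0.57,-0.01,0,0,0,0.04,0.1, -0.57,-0.01,0,0,0,0.04,0.1, 0,0,0,0,0,0,0.1]' 60 >/dev/null; python3 mon.py;  python3 -m inch '[-0.57,-0.01,0,0,0,0.04,0.1, -0.57,-0.01,0,0,0,0.04,0.1, 0,0,0,0,0,0,0.1]' 60 >/dev/null; python3 mon.py
```

```text
t 16.27 yaw 127.5 z 0.1300 Fz -2.5 Ftan(cw) -0.8->hand, Frad 0.1 Mz 0.03 Tnut -0.09 Tpin -0.06 Mgrip 0.05 beta~ 0.000 |e| 34.0 ringoff mm 0.0 0.0 w 0.0236
t 16.65 yaw 122.8 z 0.1302 Fz -2.4 Ftan(cw) 1.5->hand, Frad -0.3 Mz -0.11 Tnut 0.10 Tpin 0.05 Mgrip -0.15 beta~ -0.003 |e| 34.2 ringoff mm -0.2 0.1 w 0.0236
t 17.02 yaw 118.2 z 0.1303 Fz -2.2 Ftan(cw) 4.0->hand, Frad -3.0 Mz -0.04 Tnut 0.53 Tpin 0.39 Mgrip -0.15 beta~ 0.012 |e| 34.3 ringoff mm -0.3 -0.4 w 0.0236
```

```bash
python3 -m inch '[-0.57,-0.01,0,0,0,0.04,0.1, -0.57,-0.01,0,0,0,0.04,0.1, 0,0,0,0,0,0,0.1]' 60 >/dev/null; python3 mon.py;  python3 -m inch '[-0.57,-0.01,0,0,0,0.04,0.1, -0.57,-0.01,0,0,0,0.04,0.1, 0,0,0,0,0,0,0.1]' 60 >/dev/null; python3 mon.py;  python3 -m inch '[-0.57,-0.01,0,0,0,0.04,0.1, 0,0,0,0,0,0,0.1]' 60 >/dev/null; python3 mon.py
```

```text
t 17.40 yaw 113.6 z 0.1304 Fz -2.9 Ftan(cw) 5.8->hand, Frad -2.2 Mz 0.06 Tnut 0.89 Tpin 0.69 Mgrip -0.10 beta~ 0.022 |e| 34.2 ringoff mm -0.2 -0.7 w 0.0236
t 17.77 yaw 109.1 z 0.1304 Fz -3.4 Ftan(cw) 7.4->hand, Frad -1.7 Mz 0.14 Tnut 1.20 Tpin 0.95 Mgrip -0.05 beta~ 0.026 |e| 34.2 ringoff mm -0.2 -0.9 w 0.0236
t 18.02 yaw 106.8 z 0.1304 Fz -2.3 Ftan(cw) 7.0->hand, Frad -2.0 Mz 0.10 Tnut 1.11 Tpin 0.87 Mgrip -0.08 beta~ 0.028 |e| 34.2 ringoff mm -0.2 -1.0 w 0.0237
```

```bash
python3 -m inch '[-0.57,-0.01,0,0,0,0.04,0.1, -0.57,-0.01,0,0,0,0.04,0.1, -0.57,-0.01,0,0,0,0.04,0.1, 0,0,0,0,0,0,0.1]' 60 >/dev/null; python3 mon.py;  python3 -m inch '[-0.57,-0.01,0,0,0,0.04,0.1, -0.57,-0.01,0,0,0,0.04,0.1, -0.57,-0.01,0,0,0,0.04,0.1, 0,0,0,0,0,0,0.1]' 60 >/dev/null; python3 mon.py
```

```text
t 18.52 yaw 99.9 z 0.1305 Fz -3.4 Ftan(cw) 7.0->hand, Frad -0.7 Mz 0.21 Tnut 1.21 Tpin 0.98 Mgrip 0.03 beta~ 0.034 |e| 34.1 ringoff mm -0.1 -1.1 w 0.0235
t 19.02 yaw 93.0 z 0.1305 Fz -3.2 Ftan(cw) 7.2->hand, Frad -0.5 Mz 0.25 Tnut 1.27 Tpin 1.03 Mgrip 0.06 beta~ 0.038 |e| 34.1 ringoff mm -0.1 -1.3 w 0.0234
```

```bash
python3 -m inch '[-0.57,-0.01,0,0,0,0.04,0.1, -0.57,-0.01,0,0,0,0.04,0.1, -0.57,-0.01,0,0,0,0.04,0.1, -0.57,-0.01,0,0,0,0.04,0.1, 0,0,0,0,0,0,0.1]' 60 >/dev/null; python3 mon.py;  python3 -m inch '[-0.57,-0.01,0,0,0,0.04,0.1, -0.57,-0.01,0,0,0,0.04,0.1, -0.57,-0.01,0,0,0,0.04,0.1, 0,0,0,0,0,0,0.1]' 60 >/dev/null; python3 mon.py
```

```text
t 19.65 yaw 83.9 z 0.1306 Fz -2.8 Ftan(cw) 7.7->hand, Frad 0.6 Mz 0.26 Tnut 1.37 Tpin 1.11 Mgrip 0.06 beta~ 0.045 |e| 34.0 ringoff mm 0.0 -1.5 w 0.0234
t 20.15 yaw 77.0 z 0.1307 Fz -4.3 Ftan(cw) 9.7->hand, Frad 1.3 Mz 0.34 Tnut 1.73 Tpin 1.40 Mgrip 0.09 beta~ 0.052 |e| 34.0 ringoff mm 0.1 -1.8 w 0.0235
```

```bash
python3 -m inch '[-0.57,-0.01,0.02,0,0,0.04,0.1, -0.57,-0.01,0.02,0,0,0.04,0.1, 0,0,0,0,0,0,0.1]' 60 >/dev/null; python3 mon.py;  python3 -m inch '[-0.57,-0.01,0,0,0,0.04,0.1, -0.57,-0.01,0,0,0,0.04,0.1, 0,0,0,0,0,0,0.1]' 60 >/dev/null; python3 mon.py
```

```text
t 20.52 yaw 72.4 z 0.1305 Fz -3.5 Ftan(cw) 11.5->hand, Frad 1.2 Mz 0.43 Tnut 2.08 Tpin 1.69 Mgrip 0.13 beta~ 0.066 |e| 34.0 ringoff mm 0.1 -2.3 w 0.0234
t 20.90 yaw 67.8 z 0.1306 Fz -3.2 Ftan(cw) 12.3->hand, Frad -1.3 Mz 0.39 Tnut 2.15 Tpin 1.73 Mgrip 0.07 beta~ 0.073 |e| 33.9 ringoff mm 0.2 -2.5 w 0.0236
```

Torque is at the give threshold (Tnut ≈ 2.1, Tpin ≈ 1.7). Now I swing the handle about the pin, so that the joint folds rather than the nut turning further.

```bash
python3 -m inch '[-0.44,-0.01,0,0,0,0.04,0.1, 0,0,0,0,0,0,0.1]' 60 >/dev/null; python3 mon.py;  python3 -m inch '[-0.44,-0.01,0,0,0,0.04,0.1, 0,0,0,0,0,0,0.1]' 60 >/dev/null; python3 mon.py
```

```text
t 21.15 yaw 65.5 z 0.1305 Fz -3.0 Ftan(cw) 11.9->hand, Frad 0.3 Mz 0.40 Tnut 2.10 Tpin 1.70 Mgrip 0.09 beta~ 0.113 |e| 34.0 ringoff mm 0.2 -3.8 w 0.0235
t 21.40 yaw 63.3 z 0.1305 Fz -2.4 Ftan(cw) 12.0->hand, Frad -0.1 Mz 0.40 Tnut 2.13 Tpin 1.72 Mgrip 0.08 beta~ 0.150 |e| 34.0 ringoff mm 0.4 -5.1 w 0.0230
```

Torque stays flat while the fold grows, so the joint has given. I add a little more for certainty, well short of 0.35, and check with the top camera.

```bash
python3 -m inch '[-0.44,-0.01,0,0,0,0.04,0.1, -0.44,-0.01,0,0,0,0.04,0.1, 0,0,0,0,0,0,0.1]' 60 >/dev/null; python3 mon.py
python3 - <<'E'
from h import *
im,d=ctrl.camera("top"); save("top","fold",im,(170,170,290,290),5)
E
```

```text
t 21.77 yaw 58.7 z 0.1304 Fz -2.6 Ftan(cw) 11.2->hand, Frad -1.6 Mz 0.47 Tnut 2.08 Tpin 1.70 Mgrip 0.17 beta~ 0.225 |e| 34.1 ringoff mm 0.7 -7.6 w 0.0237
```

View pics/fold.png

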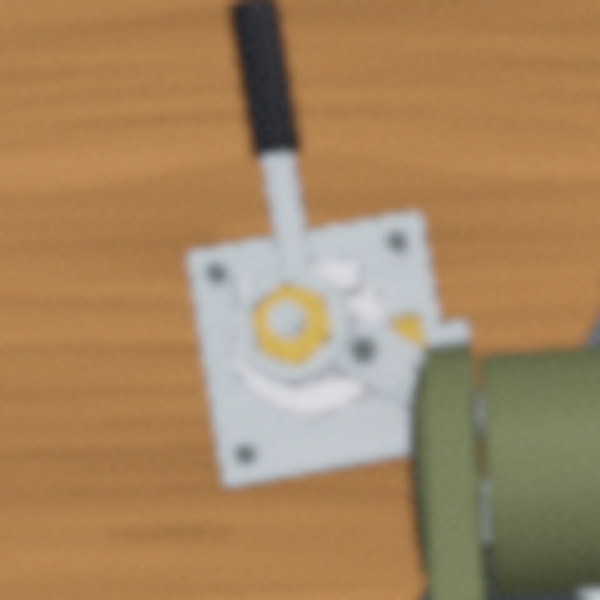

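The fold is visible: the handle is bent against the head, with the ring on the nut (crop 290,322). Now I ease off, first about the pin, then a little about the nut.

```bash
python3 -m inch '[0.44,-0.01,0,0,0,-0.04,0.1, 0.44,-0.01,0,0,0,-0.04,0.1, 0.44,-0.01,0,0,0,-0.04,0.1, 0,0,0,0,0,0,0.1]' 60 >/dev/null; python3 mon.py; python3 -m inch '[0.44,-0.01,0,0,0,-0.04,0.1, 0,0,0,0,0,0,0.1]' 60 >/dev/null; python3 mon.py; python3 -m inch '[0.57,-0.01,0,0,0,-0.04,0.1, 0,0,0,0,0,0,0.1]' 60 >/dev/null; python3 mon.py
```

```text
t 22.32 yaw 65.6 z 0.1303 Fz -3.0 Ftan(cw) 10.3->hand, Frad -0.5 Mz 0.57 Tnut 2.05 Tpin 1.70 Mgrip 0.30 beta~ 0.111 |e| 34.0 ringoff mm 0.2 -3.8 w 0.0235
t 22.57 yaw 67.9 z 0.1303 Fz -1.6 Ftan(cw) 11.3->hand, Frad -0.5 Mz 0.49 Tnut 2.12 Tpin 1.73 Mgrip 0.19 beta~ 0.070 |e| 33.9 ringoff mm 0.2 -2.4 w 0.0231
t 22.82 yaw 70.1 z 0.1298 Fz -1.2 Ftan(cw) 0.6->hand, Frad -1.2 Mz 0.18 Tnut 0.28 Tpin 0.26 Mgrip 0.17 beta~ 0.031 |e| 33.9 ringoff mm 0.1 -1.1 w 0.0234
```

```bash
python3 -m inch '[0.57,-0.01,0,0,0,-0.04,0.1, 0,0,0,0,0,0,0.1]' 60 >/dev/null; python3 mon.py; python3 -m inch '[0.57,-0.01,0,0,0,-0.04,0.1, 0,0,0,0,0,0,0.1]' 60 >/dev/null; python3 mon.py
```

```text
t 23.07 yaw 72.4 z 0.1297 Fz -0.2 Ftan(cw) -0.3->hand, Frad -2.1 Mz 0.12 Tnut 0.08 Tpin 0.09 Mgrip 0.13 beta~ 0.029 |e| 34.0 ringoff mm 0.1 -1.0 w 0.0237
t 23.32 yaw 74.7 z 0.1297 Fz -1.1 Ftan(cw) 3.2->hand, Frad -1.4 Mz 0.22 Tnut 0.67 Tpin 0.57 Mgrip 0.13 beta~ 0.035 |e| 34.0 ringoff mm 0.1 -1.2 w 0.0235
```

```bash
python3 -m inch '[0.04,0,0,0,0,0,0.1, 0,0,0,0,0,0,0.1]' 60 >/dev/null; python3 mon.py; python3 -m inch '[0.04,0.03,-0.02,0,0,0,0.1, 0,0,0,0,0,0,0.1]' 60 >/dev/null; python3 mon.py
```

```text
t 23.57 yaw 74.7 z 0.1297 Fz -0.5 Ftan(cw) 1.3->hand, Frad -1.8 Mz 0.20 Tnut 0.38 Tpin 0.34 Mgrip 0.16 beta~ 0.037 |e| 34.0 ringoff mm 0.1 -1.2 w 0.0233
t 23.82 yaw 74.8 z 0.1298 Fz -2.7 Ftan(cw) -0.1->hand, Frad 1.2 Mz 0.22 Tnut 0.20 Tpin 0.20 Mgrip 0.22 beta~ 0.042 |e| 34.0 ringoff mm 0.0 -1.4 w 0.0238
```

```bash
python3 -m inch '[0.43,-0.01,0,0,0,-0.03,0.1, 0,0,0,0,0,0,0.1]' 60 >/dev/null; python3 mon.py; python3 -m inch '[0,0,0,0,0,0,0.1]' 60 >/dev/null; python3 mon.py;  python3 -m inch '[0,0,0,0,0,0,0.1]' 60 >/dev/null; python3 mon.py
```

```text
t 24.07 yaw 76.5 z 0.1297 Fz -1.4 Ftan(cw) -1.4->hand, Frad 3.1 Mz 0.27 Tnut 0.08 Tpin 0.13 Mgrip 0.31 beta~ 0.048 |e| 34.1 ringoff mm -0.1 -1.6 w 0.0237
t 24.20 yaw 76.5 z 0.1298 Fz -1.6 Ftan(cw) -0.8->hand, Frad 3.4 Mz 0.28 Tnut 0.16 Tpin 0.19 Mgrip 0.30 beta~ 0.048 |e| 34.1 ringoff mm -0.1 -1.6 w 0.0237
t 24.32 yaw 76.5 z 0.1298 Fz -2.0 Ftan(cw) -1.1->hand, Frad 4.1 Mz 0.29 Tnut 0.12 Tpin 0.16 Mgrip 0.32 beta~ 0.047 |e| 34.1 ringoff mm -0.0 -1.6 w 0.0233
```

```bash
python3 -m inch '[-0.28,-0.03,0,0,0,0.02,0.1, 0,0,0,0,0,0,0.1]' 60 >/dev/null; python3 mon.py; python3 -m inch '[-0.28,0,0,0,0,0.02,0.1, 0,0,0,0,0,0,0.1]' 60 >/dev/null; python3 mon.py
```

```text
t 24.57 yaw 75.3 z 0.1300 Fz -2.5 Ftan(cw) 1.6->hand, Frad 1.7 Mz 0.37 Tnut 0.60 Tpin 0.54 Mgrip 0.33 beta~ 0.055 |e| 34.0 ringoff mm 0.0 -1.9 w 0.0234
t 24.82 yaw 74.2 z 0.1300 Fz -1.9 Ftan(cw) 2.8->hand, Frad 0.7 Mz 0.39 Tnut 0.80 Tpin 0.70 Mgrip 0.31 beta~ 0.059 |e| 34.0 ringoff mm 0.0 -2.0 w 0.0238
```

Torque still rises on clockwise motion, so the ring is still against the clockwise faces. I back off further.

```bash
python3 -m inch '[0.56,-0.01,0,0,0,-0.04,0.1, 0,0,0,0,0,0,0.1]' 60 >/dev/null; python3 mon.py; python3 -m inch '[0.54,-0.01,0,0,0,-0.04,0.1, 0,0,0,0,0,0,0.1]' 60 >/dev/null; python3 mon.py
```

```text
t 25.07 yaw 76.5 z 0.1297 Fz -0.0 Ftan(cw) -0.9->hand, Frad 0.8 Mz 0.22 Tnut 0.09 Tpin 0.12 Mgrip 0.25 beta~ 0.044 |e| 34.1 ringoff mm -0.0 -1.5 w 0.0233
t 25.32 yaw 78.7 z 0.1297 Fz -1.2 Ftan(cw) -2.2->hand, Frad -0.2 Mz 0.11 Tnut -0.20 Tpin -0.13 Mgrip 0.17 beta~ 0.036 |e| 34.2 ringoff mm -0.2 -1.2 w 0.0233
```

```bash
python3 -m inch '[-0.31,0,0,0,0,0.015,0.1, 0,0,0,0,0,0,0.1]' 60 >/dev/null; python3 mon.py; python3 -m inch '[0,0,-0.05,0,0,0,0.1, 0,0,-0.05,0,0,0,0.1, 0,0,0,0,0,0,0.1]' 60 >/dev/null; python3 mon.py
```

```text
t 25.57 yaw 77.9 z 0.1299 Fz -1.0 Ftan(cw) -0.5->hand, Frad 1.1 Mz -0.09 Tnut -0.16 Tpin -0.14 Mgrip -0.07 beta~ 0.009 |e| 34.0 ringoff mm -0.0 -0.3 w 0.0237
t 25.95 yaw 77.9 z 0.1308 Fz -3.0 Ftan(cw) 0.1->hand, Frad 1.7 Mz -0.07 Tnut -0.05 Tpin -0.06 Mgrip -0.07 beta~ 0.009 |e| 34.0 ringoff mm -0.0 -0.3 w 0.0233
```

Forces and moments are near zero, so the ring is floating free. Lifting straight, checking force.

```bash
python3 -m inch '[0,0,-0.15,0,0,0,0.1, 0,0,-0.15,0,0,0,0.1, 0,0,0,0,0,0,0.1]' 60 >/dev/null; python3 mon.py; python3 -m inch '[0,0,-0.2,0,0,0,0.1, 0,0,-0.2,0,0,0,0.1, 0,0,0,0,0,0,0.1]' 60 >/dev/null; python3 mon.py;  python3 -m inch '[0,0,-0.2,0,0,0,0.1, 0,0,-0.2,0,0,0,0.1, 0,0,-0.2,0,0,0,0.1]' 60 >/dev/null; python3 mon.py
```

```text
t 26.32 yaw 77.9 z 0.1339 Fz -6.1 Ftan(cw) 0.6->hand, Frad 3.5 Mz -0.11 Tnut -0.02 Tpin -0.04 Mgrip -0.12 beta~ 0.010 |e| 34.1 ringoff mm -0.1 -0.3 w 0.0237
t 26.70 yaw 77.9 z 0.1381 Fz -4.5 Ftan(cw) 0.3->hand, Frad 2.7 Mz -0.06 Tnut -0.02 Tpin -0.03 Mgrip -0.07 beta~ 0.014 |e| 34.1 ringoff mm -0.1 -0.5 w 0.0233
t 27.07 yaw 77.9 z 0.1441 Fz -3.8 Ftan(cw) -0.2->hand, Frad 0.3 Mz -0.02 Tnut -0.05 Tpin -0.04 Mgrip -0.01 beta~ 0.013 |e| 34.2 ringoff mm -0.2 -0.4 w 0.0233
```

```bash
python3 -m inch '[0,0,-1,0,0,0,0.1, 0,0,-2,0,0,0,0.1, 0,0,-2,0,0,0,0.1, 0,0,-2,0,0,0,0.1, 0,0,0,0,0,0,0.1]' 60; python3 -c "
from h import *
to([.538,-.191,.21],-86.8)"
```

```text
time_s: 27.7
ee_pos: [0.5171, 0.04, 0.2155]
eef_rot: [-3.141, -0.002, -0.211]
force: [0.4, -0.5, -5.4]
grip_width: 0.0239
q [0.01 0.22 1.6  0.   1.32 0.22] t 27.7 shift cm [ 6.88 22.15  0.55] turn [-1.9000e-03 -1.1000e-03  1.3041e+00]
```

```bash
python3 -m inch '[0.7,2.2,0,0,0,0,0.1, 1.4,4.4,0,0,0,0,0.1, 1.4,4.4,0,0,0,0,0.1, 1.4,4.4,0,0,0,0,0.1, 1.3,4.4,0,0,0,0,0.1, 0.7,2.3,0,0,0,0,0.1, 0,0,0,0,0,0.07,0.1, 0,0,0,0,0,0.15,0.1, 0,0,0,0,0,0.15,0.1, 0,0,0,0,0,0.15,0.1, 0,0,0,0,0,0.15,0.1, 0,0,0,0,0,0.15,0.1, 0,0,0,0,0,0.15,0.1, 0,0,0,0,0,0.15,0.1, 0,0,0,0,0,0.12,0.1, 0,0,0,0,0,0.064,0.1, 0,0,0,0,0,0,0.1]' 60
python3 - <<'E'
from h import *
to([.538,-.191,.05],-86.8)
import warnings; warnings.filterwarnings("ignore")
for n in("top","scene"):
    im,d=ctrl.camera(n); save(n,n+"9",im); s=np.load("s0.npz")
    P0=cloud(n,s[n+"d"]); P1=cloud(n,d); r=[]
    for P,lo in((P0,.012),(P1,.2)):
        W=P[(P[...,0]>.45)&(P[...,0]<.75)&(abs(P[...,1]+.185)<.05)&(P[...,2]>lo)&(P[...,2]<lo+.035)]
        r.append(np.array([[np.percentile(w[:,2],80),np.median(w[:,1])] if len(w)>8 else [np.nan]*2 for w in [W[(W[:,0]>a)&(W[:,0]<a+.02)] for a in np.arange(.46,.7,.02)]]))
    print(n,((r[1]-r[0])*1000).round(1).T.tolist())
E
python3 fitnut.py 2>/dev/null
```

```text
time_s: 29.82
ee_pos: [0.5374, -0.1904, 0.2129]
eef_rot: [3.139, 0.001, -1.514]
force: [-0.1, 0.1, -4.4]
grip_width: 0.0234
q [-0.4   0.34  1.45 -0.    1.35  1.11] t 29.82 shift cm [ 0.08 -0.09 16.29] turn [0.0023 0.001  0.0005]
top [[205.1, 205.8, 206.6, nan, nan, nan, 205.4, 205.2, 205.6, 205.2, 205.0, 204.8], [8.7, 6.8, 7.6, nan, nan, nan, 2.5, 3.7, 2.4, 4.7, 2.8, 2.3]]
scene [[204.6, 205.6, 207.4, 207.7, 206.5, 205.7, 206.3, 206.2, 205.9, 205.7, 205.2, 205.3], [-5.8, -6.6, -6.6, 10.4, -4.5, -0.3, -0.6, -1.5, -1.9, -3.2, 4.1, 0.3]]
top noise 0.0016188542
0 567.3 [0.5473 0.1798 0.0006]
5 536.8 [0.5469 0.1795 0.0009]
10 512.4 [0.5471 0.1798 0.0007]
15 477.3 [0.547  0.1795 0.0007]
20 461.9 [0.5473 0.1797 0.0008]
25 438.3 [0.5474 0.18   0.001 ]
30 483.7 [0.5475 0.18   0.0009]
35 523.1 [0.5471 0.1799 0.0009]
40 535.5 [0.5473 0.1798 0.0007]
45 542.3 [0.547  0.1795 0.0008]
50 547.3 [0.5469 0.1796 0.0007]
55 570.9 [0.5471 0.1799 0.0007]
scene noise 0.0031385839
0 354.8 [0.5492 0.1826 0.0021]
5 346.9 [0.5493 0.1827 0.0021]
10 329.3 [0.5492 0.1827 0.0021]
15 295.4 [0.5493 0.1827 0.0021]
20 280.0 [0.5493 0.1827 0.0021]
25 286.2 [0.5493 0.1827 0.0021]
30 308.2 [0.5493 0.1827 0.0021]
35 334.0 [0.5492 0.1827 0.0022]
40 347.3 [0.5492 0.1828 0.002 ]
45 366.5 [0.5491 0.1827 0.0021]
50 378.6 [0.5491 0.1825 0.0018]
55 363.6 [0.5491 0.1827 0.002 ]
```

The nut turned from 67.5° to ~23°, about 0.78 rad, which is consistent with ~2.1 N m. The wrench is still level. Laying it down at its original place.

```bash
python3 -m inch '[0.08,-0.09,2,0.002,0.001,0,0.1, 0,0,4,0,0,0,0.1, 0,0,4,0,0,0,0.1, 0,0,4,0,0,0,0.1, 0,0,3,0,0,0,0.1, 0,0,2,0,0,0,0.1, 0,0,1,0,0,0,0.1, 0,0,0,0,0,0,0.1]' 60; python3 -m inch '[0,0,0.25,0,0,0,0.1, 0,0,0.15,0,0,0,0.1, 0,0,0,0,0,0,0.1]' 60
```

```text
time_s: 31.52
ee_pos: [0.5387, -0.1913, 0.0136]
eef_rot: [-3.141, -0.0, -1.515]
force: [0.1, -0.1, -3.3]
grip_width: 0.0234
time_s: 31.9
ee_pos: [0.5389, -0.1914, 0.01]
eef_rot: [-3.14, -0.001, -1.515]
force: [0.5, -0.4, -4.0]
grip_width: 0.0236
```

```bash
python3 -m inch '[0,0,0.15,0,0,0,0.1, 0,0,0.1,0,0,0,0.1, 0,0,0,0,0,0,0.1]' 60; python3 -m inch '[0,0,0.06,0,0,0,0.1, 0,0,0.05,0,0,0,0.1, 0,0,0,0,0,0,0.1]' 60
```

```text
time_s: 32.28
ee_pos: [0.5388, -0.1913, 0.0071]
eef_rot: [-3.141, -0.0, -1.515]
force: [-0.2, -0.2, -4.1]
grip_width: 0.0233
time_s: 32.65
ee_pos: [0.5389, -0.1914, 0.0065]
eef_rot: [-3.141, -0.001, -1.515]
force: [-3.7, 1.2, 4.4]
grip_width: 0.0238
```

Contact with the mat (about 8 N relative). I release gently, then retreat upward.

```bash
python3 -m inch '[0,0,0,0,0,0,0.3, 0,0,0,0,0,0,0.6, 0,0,0,0,0,0,0.6, 0,0,0,0,0,0,0.6]' 10; python3 -m inch '[0,0,-1,0,0,0,0.6, 0,0,-3,0,0,0,0.6, 0,0,-5,0,0,0,0.6, 0,0,-5,0,0,0,0.6, 0,0,-5,0,0,0,0.6, 0,0,0,0,0,0,0.6]'
python3 - <<'E'
from h import *
s=np.load("s0.npz")
for n in("top","scene"):
    im,d=ctrl.camera(n); save(n,n+"end",im); P=cloud(n,d); z=P[...,2]; P0=cloud(n,s[n+"d"])
    for Q in(P0,P):
        W=Q[(abs(Q[...,0]-.56)<.2)&(abs(Q[...,1]+.195)<.11)&(Q[...,2]>.012)&(Q[...,2]<.05)]; c=W.mean(0); u=np.linalg.svd(W[:,:2]-c[:2],full_matrices=False)[2][0]; t=(W[:,:2]-c[:2])@u
        print(n,c.round(4),"yaw",np.degrees(np.arctan2(u[1],u[0])).round(1),"len",np.ptp(t).round(3),"zmax",np.percentile(W[:,2],98).round(4))
    for l in("bottle_a","washer_tub"): print(l,[(round(x["score"],2),np.round(x["centre"],1).tolist()) for x in ctrl.place_of(n,l)][:2])
a=cv2.imread("pics/topend.png");b=cv2.imread("pics/sceneend.png"); cv2.imwrite("pics/end.png",cv2.resize(np.vstack([a,b]),None,fx=.71,fy=.71))
E
```

```text
time_s: 33.15
ee_pos: [0.5389, -0.1914, 0.0061]
eef_rot: [-3.141, -0.001, -1.515]
force: [0.5, 0.7, 0.3]
grip_width: 0.0541
time_s: 33.9
ee_pos: [0.5399, -0.1918, 0.2009]
eef_rot: [-3.134, -0.004, -1.515]
force: [0.3, 0.1, -1.0]
grip_width: 0.0565
top [ 0.576  -0.1872  0.0229] yaw -177.2 len 0.258 zmax 0.0281
top [ 0.5811 -0.1864  0.0225] yaw -177.3 len 0.257 zmax 0.0282
bottle_a [(0.86, [147.7, 288.1]), (0.68, [148.4, 203.6])]
washer_tub [(0.97, [314.7, 156.5])]
scene [ 0.5905 -0.1899  0.022 ] yaw 3.4 len 0.257 zmax 0.0276
scene [ 0.593  -0.1903  0.0218] yaw 3.5 len 0.255 zmax 0.0279
bottle_a [(0.73, [355.7, 186.7]), (0.64, [291.0, 163.8])]
washer_tub [(0.75, [315.9, 277.9]), (0.67, [291.2, 166.3])]
```

View pics/end.png

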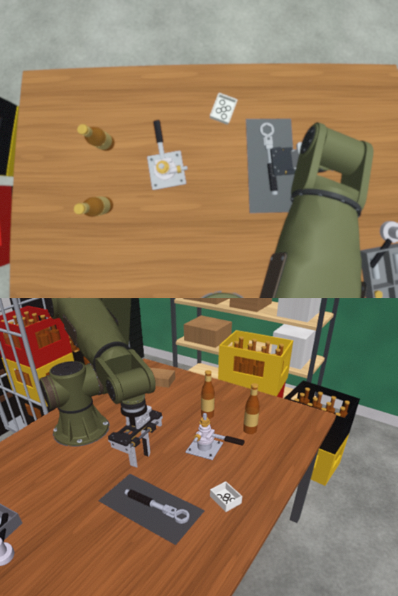

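The final pictures show the wrench flat on the mat, with the ring at top-half (267,130) and scene-half (182,516). Bottles, tub and coupler are where they were, and the gripper is clear. Handing in.

```bash
python3 -c "
from station import ctrl
print(ctrl.get_obs()['time_s'],ctrl.hand_in())"
```

```text
the job is handed in; nothing more can be done
34.2 None
```

The nut is tightened and the wrench is back flat on the mat. I handed the job in at 34.2 s of the 72 s allowed.

- **Fitting the ring:** it went fully down over the nut freely. I felt only 1–2 N of contact at the bottom.
- **Tightening:** I turned clockwise until the joint gave. The torque on the nut held at about 2.1 N m while the fold grew to roughly 0.17–0.22 rad, short of the 0.35 stop. The camera fit shows the nut turned about 0.78 rad, well under overtight.
- **Removing and putting back:** I eased off until the forces were near zero, then lifted the ring straight off with at most about 4 N of side force. The wrench lies at its first yaw with no tilt seen, 3–5 mm from where it started. The bottles and tub look unmoved in the final pictures, though the networks' centres for them shifted by up to 4 pixels, which I put down to noise.

**Slips and disagreements:**
- The first turn ran the last joint into its range and tilted the tool; I corrected that before grasping.
- The two cameras disagreed by 3–5 mm, and the gripper hid the ring from the scene camera during alignment. I trusted the top camera's relative fit there.
- Easing off took several small corrections. The ring stayed against the nut's clockwise faces longer than I expected, with up to about 0.8 N m clockwise on the nut and no loosening.

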